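# Clamp an offcut square in the twin-screw press

## Robot

A 6-joint arm with a two-finger parallel gripper is mounted at the origin on a cart in front of the work surface, level with it; the furniture and walls round the work are solid. World frame = base frame: x ahead of the robot, y to its left, z up, the work surface at z = 0. Lengths are in m, angles in rad, forces in N, time in s.
With the tool pointing down it reaches from about 0.35 to 0.85 m from the base axis. Payload 8.1 kg.
Tool frame: the origin (TCP) lies midway between the tips of the shut fingers; the grasp point (between the pads) lies 19 mm behind it (robot.grip_point_offset is the distance from the TCP to the grasp point, in m); z points along the fingers, y is the line along which they close (so a half turn about z gives the same grasp; the last joint's range is limited). The gripper opens to 85 mm and grips with 20 to 120 N. Pads are 22 mm wide; open, the fingers measure 114 mm over their backs; the gripper's body (76 mm by 85 mm) begins 54 mm behind the grasp point. The pads swing forward as they close: fully open they stand 13 mm farther back than shut.
Start: joints at [1.03, 0.13, 1.488, -0, 1.523, -0.085], TCP at [0.264, 0.539, 0.231] pointing down, gripper open.
Joint ranges: [-2.96, 2.96], [-0.89, 2.26], [0.02, 2.5], [-1.34, 4.48], [0, 2.73], [-2.66, 2.66]. Speed limits (rad/s): [2.39, 2.39, 2.79, 3.14, 3.14, 3.14].

## Interface

Orientations are given as [roll, pitch, yaw] about the fixed x, y, z axes, in that order (R = Rz(yaw) Ry(pitch) Rx(roll)).
In Python, from cell import robot gives the robot as it stands.
- The arm moves only by the shell command python3 -m creep 'ROWS' [FORCE]. ROWS is JSON, a list of rows, each a list of 7 numbers: the shift along the tool's x, y, z in m, then the turn, a rotation vector about the tool's x, y, z in rad, then the closure, from -1 (fully open) to 1 (shut), so that 0 is half open. In form: [[tx, ty, tz, rx, ry, rz, hand], ...]. A call has 1 to 10 rows; each row shifts and turns the commanded pose from where the row before left it, along the tool's axes as they then stand; what a row does not reach is not made up. A row lasts 1/10 s, in which the tool goes at most 50 mm and 8.59 degrees, less where a joint would pass 70% of its speed; a pose out of reach is approached as far as the arm can. A call is refused whole if a number of a shift passes 0.05 or a number of a turn 0.15, either way. A call with a gripper value outside its range is refused whole. The fingers move at their own pace and stop on an object; FORCE is the grip in N (left out, the last holds). Time passes only in rows, so rows that do not move let the fingers close. It gives the time, the measured TCP pose, the force, the opening and the grip force at its end, in the units of the state.
- robot.get_obs(): the state, without advancing time (a new reading comes with each control period).
- robot.snapshot(name): name is "side" or "top"; returns the picture (420x560x3 uint8, blue, green, red); there is no depth.
- robot.calibration(name): a dict with "intrinsics" (3x3 intrinsics, pixels), "k1" (the pictures are not rectified: a ray, as slopes to the right and down, at radius r is drawn at 1 + k1 r^2 times it, then the intrinsics apply), "camera_from_world" (4x4, takes a point from world to camera coordinates). Camera axes: x right, y down, z forward; pixel columns grow to the right and rows downward; lengths in m; the calibration is good to about 2 mm. A picture is of the moment at which its call begins. calibration takes no time and is no camera call.
- robot.finish_job(): hands the job in; it is judged then, once.
The state is a dict: "t": time; "joints": joint angles; "qd": joint speeds; "effort": joint torques, N m; "ee_pos": TCP position; "orientation": TCP orientation; "force": force on the tool from outside, world axes, zero at the start; "torque": the same for the moment, N m; "gripper_width": finger opening in m; "grip_force": force on a finger pad.
Only numpy, scipy, OpenCV 4.12 (cv2) and the standard library are available. Lean on these libraries where they do the work, as an engineer would, in place of code of your own. Each camera call takes 0.05 s, during which the arm holds its last target. There are 200 camera calls.

## Task

Push the pine offcut lying on the bed of the twin-screw press back under the beam until its back face sits flat against the fence. Then wind the beam down on it with the two red bar knobs, turning them alternately in small steps so that neither end of the beam ever runs more than 6 mm lower than the other, and past the first touch tighten until the offcut is clamped with about 60 N in all (never 110 N or more), the beam level again. Leave the glue bottle and the tape measure where they stand, and let go.

Things in the scene. Friction and masses are not known exactly. Their poses are not given: they have to be found in the camera images.
- press: twin-screw press fixed to the bench. Origin on the bench top under the bed; x from the open front to the fence, y left, z up; yaw varies. Bed: dark steel plate 20 mm thick, x -90 to +65 mm, y -155 to +155 mm. Fence: aluminium bar on the bed, front face at x = +45 mm, 130 mm wide, 27 mm high over the bed. Upright spindles at x = +24, y = +120 (left) and -120 mm (right)
- bed_home (a point): fixed point of the press where the offcut's centre belongs when it sits against the fence: x = +15 mm, y = 0, 37.5 mm over the bench in the press frame. Up to 25 mm off along y is fine
- offcut: the same offcut; origin at the centre of its underside. Its body axes lie turned by 0.35 rad to its faces: use offcut_mid for the directions
- offcut_mid (a point): centre of the loose pine offcut (0.1 to 0.14 kg), 60 mm along this point's x, 90 mm along its y, 35 mm high. It starts on the bed, partly under the beam, 20 to 45 mm short of the fence, a little off centre and turned (point x within 0.12 rad of the press's x). Pushed home, its front face stands 24 mm in front of the beam's front edge
- knob_left (a joint): angle (rad) of the red bar knob on the left (+y) spindle. Grows when turned clockwise seen from above; that lowers this end of the beam by 5.0 mm per rad. Starts at 0; stops at -0.6 and 7. At 0 the bar lies along the press's x; it looks the same every half turn
- knob_right (a joint): the same for the right (-y) knob
- left_grip (a point): on the axis of the left knob, 140 mm over the bench, at the height to grip. Bar 52 mm long (point x), 12 mm thick (point y), 120 to 156 mm over the bench, on a 38 mm disc. The knob does not rise or sink. Turning it takes about 0.30 N m, and every newton of load on its spindle adds 0.005 N m (0.45 N m at 30 N). It stays where it is left
- right_grip (a point): the same for the right knob
- beam: blue beam with a black pad under it, 30 (x) x 276 (y) x 22 mm, from spindle to spindle; origin at its underside at the left spindle. Pad: 28 x 110 mm, midway. It projects 11 to 18 mm below the beam, set anew each time and not reported: its first touch must be felt as rising knob torque. It is sprung: 15 N in all per mm after the touch (60 N at 4 mm), half on each spindle
- beam_left (a point): centre of the top of the brass nut that stands 6 mm out of the beam's top at the left spindle; 104 mm over the bench (underside of the beam 76 mm) at knob angle 0
- beam_right (a point): the same at the right spindle; both equally high when the beam is level
- glue_mid (a point): middle of the red and white glue bottle, 55 mm diameter, 147 mm tall, a bystander
- tape_mid (a point): middle of the yellow tape measure, 75 x 89 x 34 mm, a bystander
Mind the look-alikes: they are no part of the job. What is shaped like the offcut but blue or turquoise is not meant.

How it is judged:
On the way, in this order (a step that is already met when the one before it is completed fails the run):
1. the offcut is pushed back square against the fence (x of offcut_mid in the frame of press above 0.01 m and angle between the x axis of offcut_mid and the x axis of press, either way round below 0.06 rad and contact force between beam and offcut below 1 N), for 0.2 s.
2. the pad of the beam touches the offcut (contact force between beam and offcut above 5 N), for 0.2 s.
At the end, for the whole second after the job is handed in: the offcut lies against the fence (its centre no more than 5 mm in front of bed_home, within 25 mm of the middle, turned less than 0.06 rad), clamped by the beam's pad with 40 to 80 N; the beam is level within 0.010 rad (2.4 mm from spindle to spindle); the knobs are at rest (x of offcut_mid in the frame of press above 0.01 m and y of offcut_mid in the frame of press between -0.025 and 0.025 m and angle between the x axis of offcut_mid and the x axis of press, either way round below 0.06 rad and contact force between beam and offcut between 40 and 80 N and angle between beam's own z axis and vertical below 0.01 rad and velocity of joint each of knob_left, knob_right below 0.05 rad/s); the robot touches nothing.
It fails at once if one end of the beam runs more than 6 mm lower than the other (tilt 0.025 rad) (angle between beam's own z axis and vertical above 0.025 rad).
It fails at once if the offcut is crushed with 110 N or more (contact force between beam and offcut above 110 N).
It fails at once if the glue bottle is moved by more than 20 mm (distance of glue_mid from where it was at the start of the episode above 0.02 m).
It fails at once if the tape measure is moved by more than 20 mm (distance of tape_mid from where it was at the start of the episode above 0.02 m).
It also fails if it takes over 72 s, if anything falls off the work surface, if the arm or the gripper's body presses on something with over 40 N, if the wrist force passes 120 N, or if a joint passes its speed limit or range.

## Working session

There is one attempt and no reset: what is moved stays moved. The work goes in short steps, Python scripts to look and compute and a shell command to move; the robot and the scene stay as the last step left them, time stands still between calls to the robot, and variables do not carry over. Pictures are saved under pics/ and viewed, at most 10 in all, crops included, and the job is handed in when it is done.

```bash
mkdir -p pics
python3 - <<'E'
from cell import robot
import cv2
for n in("side","top"):
    cv2.imwrite(f"pics/{n}0.png",robot.snapshot(n)); c=robot.calibration(n); print(n,c)
print(robot.get_obs())
E
```

```text
side {'intrinsics': array([[465.07632655,   0.        , 286.88874461],
       [  0.        , 465.07632655, 209.21499096],
       [  0.        ,   0.        ,   1.        ]]), 'k1': -0.1225919056849899, 'camera_from_world': array([[ 0.94879563, -0.31584747,  0.00521733, -0.51189642],
       [-0.12658089, -0.39527346, -0.90980007,  0.16126693],
       [ 0.28942032,  0.86255392, -0.41501399,  1.15986342],
       [ 0.        ,  0.        ,  0.        ,  1.        ]])}
top {'intrinsics': array([[417.94206712,   0.        , 275.63064488],
       [  0.        , 417.94206712, 207.59509131],
       [  0.        ,   0.        ,   1.        ]]), 'k1': -0.06756665391311471, 'camera_from_world': array([[-0.01205967, -0.99973522, -0.01959724, -0.01986136],
       [-0.99640854,  0.01365766, -0.08356732,  0.54393411],
       [ 0.08381284,  0.01851907, -0.99630942,  1.2586969 ],
       [ 0.        ,  0.        ,  0.        ,  1.        ]])}
{'t': 0.1, 'joints': array([ 1.02958238e+00,  1.31075740e-01,  1.48918351e+00, -2.56901300e-07,
        1.52306768e+00, -8.53975805e-02]), 'qd': array([ 0.00017095, -0.00229059, -0.0010001 ,  0.00030781,  0.00050091,
        0.00011806]), 'effort': array([ 1.02745445e-03, -5.70956755e+01, -5.01935649e+01, -2.33518458e-04,
        8.39673827e-03, -3.74583249e-05]), 'ee_pos': array([0.26382553, 0.53830163, 0.23034808]), 'orientation': array([-3.13986468e+00, -1.47667081e-04,  2.68577617e+00]), 'force': array([-0.33153843,  0.34119484, -0.52361161]), 'torque': array([-0.00712596, -0.02029606, -0.00195902]), 'grip_force': 0.0, 'gripper_width': 0.08527778720339692}
```

View pics/side0.png

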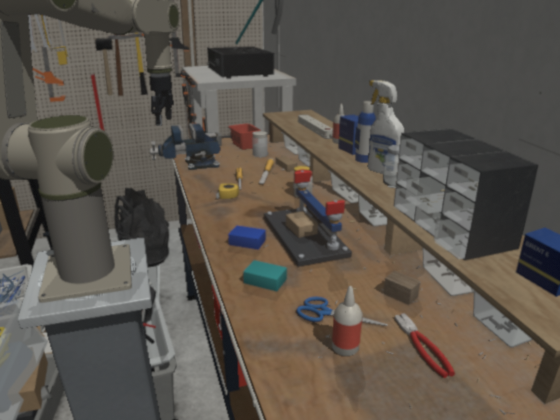

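View pics/top0.png

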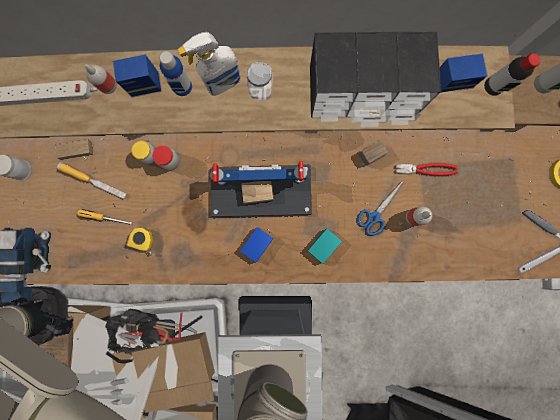

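The side view shows the press at about (305,225), and the top view shows it at (260,190). The offcut is at (257,193) in the top view, and the red knobs are at (216,173) and (301,172). The tape (140,239) and glue bottle (419,215) are well clear. I'll take enlarged crops next.

```bash
python3 - <<'E'
import cv2
a=cv2.imread("pics/top0.png")[150:225,200:325]; cv2.imwrite("pics/topc.png",cv2.resize(a,None,fx=6,fy=6,interpolation=cv2.INTER_CUBIC))
a=cv2.imread("pics/side0.png")[160:265,255:360]; cv2.imwrite("pics/sidec.png",cv2.resize(a,None,fx=5.6,fy=5.6,interpolation=cv2.INTER_CUBIC))
E
cat > h.py <<'E'
from cell import robot
import numpy as np,cv2
from scipy.optimize import least_squares
from scipy.spatial.transform import Rotation as R
def proj(n,P):
    c=robot.calibration(n);T=c["camera_from_world"];p=np.atleast_2d(P)@T[:3,:3].T+T[:3,3]
    s=p[:,:2]/p[:,2:];s=s*(1+c["k1"]*(s**2).sum(1,keepdims=True));K=c["intrinsics"]
    return s*[K[0,0],K[1,1]]+K[:2,2]
def atz(n,uv,z):
    return least_squares(lambda q:(proj(n,[q[0],q[1],z])[0]-uv),[.5,0]).x
def tri(a,b): return least_squares(lambda q:np.r_[proj("top",q)[0]-a,proj("side",q)[0]-b],[.5,0,.1])
def press(yaw,x,y,pts):
    c,s=np.cos(yaw),np.sin(yaw);P=np.atleast_2d(pts).astype(float)
    return np.c_[x+c*P[:,0]-s*P[:,1],y+s*P[:,0]+c*P[:,1],P[:,2]]
E
```

```text
(no output)
```

View pics/topc.png

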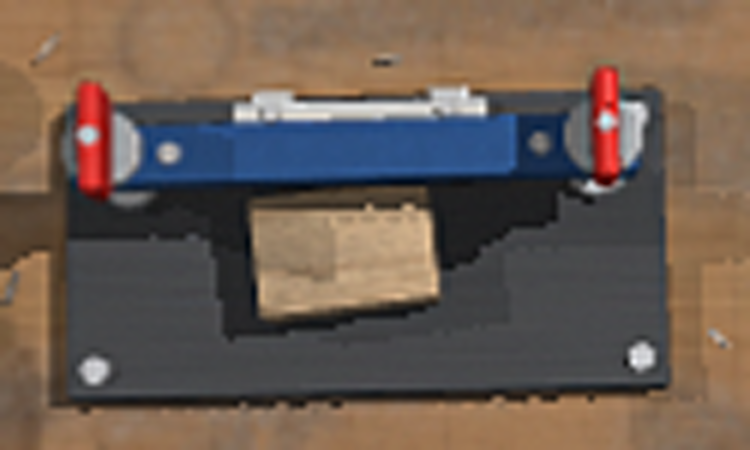

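View pics/sidec.png

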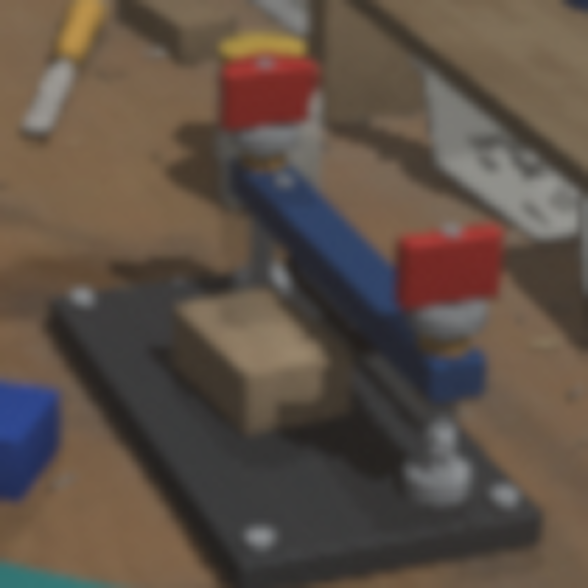

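Run:
```python
from h import *
t=lambda u,v:np.array([(u+.5)/6-.5+200,(v+.5)/6-.5+150])
s=lambda u,v:np.array([(u+.5)/5.6-.5+255,(v+.5)/5.6-.5+160])
for n,a,b in(("L",t(88,134),s(265,63)),("R",t(606,121),s(453,230)),("offFR",t(438,298),s(250,370)),("offFL",t(259,316),s(177,308))):
    r=tri(a,b);print(n,r.x.round(4),r.fun.round(2))
L=atz("top",t(88,134),.157);Rr=atz("top",t(606,121),.157)
d=L-Rr;print("len",np.linalg.norm(d)); yaw=np.arctan2(-d[0],d[1]);print("yaw",yaw)
m=(L+Rr)/2;ax=np.array([np.cos(yaw),np.sin(yaw)]);ay=np.array([-ax[1],ax[0]]);o=m-.024*ax;print("L",L,"R",Rr,"origin",o)
inp=lambda p:np.array([(p-o)@ax,(p-o)@ay]).round(4)
print("bed",[inp(atz("top",t(*q),.02)) for q in((68,395),(667,383),(657,90),(72,103))])
FL=atz("top",t(259,317),.055);FR=atz("top",t(438,297),.055)
e=FL-FR;print("off",inp(FL),inp(FR),np.linalg.norm(e),"ang",np.arctan2(-e[0],e[1])-yaw)
print("offbottom", [inp(atz("top",t(*q),.055)) for q in((249,200),(430,205))])
print("glue/tape",atz("top",(419,215),.1),atz("top",(140,239),.03))
```

```text
L [0.6338 0.1403 0.1553] [-0.06  0.2   0.22 -0.02]
R [ 0.6368 -0.0997  0.1561] [ 0.04 -0.11 -0.11  0.02]
offFR [ 0.5674 -0.0191  0.0566] [ 0.15 -0.49 -0.47  0.04]
offFL [0.5597 0.071  0.0512] [ 0.09 -0.33 -0.33  0.02]
len 0.23944299676232572
yaw 0.009380840711712945
L [0.63405076 0.13985568] R [ 0.6362969  -0.09957678] origin [0.61117489 0.01991432]
bed [array([-0.0873,  0.1538]), array([-0.0881, -0.1533]), array([ 0.0635, -0.1526]), array([0.0644, 0.1506])]
off [-0.0529  0.0515] [-0.0449 -0.0381] 0.08997372264924508 ang 0.08823613299643877
offbottom [array([0.0062, 0.0556]), array([ 0.0014, -0.0351])]
glue/tape [ 0.51006627 -0.44089978] [0.45192837 0.39078884]
```

```bash
python3 -m creep '[[0,0,0,0,0,-0.114,-0.2],[0,0,0,0,0,-0.114,-0.2],[0,0,0,0,0,-0.114,-0.2],[0,0,0,0,0,-0.113,-0.2],[-0.016,-0.032,0,0,0,0,-0.2],[-0.016,-0.032,0,0,0,0,-0.2],[-0.016,-0.032,0,0,0,0,-0.2],[-0.016,-0.032,0,0,0,0,-0.2],[-0.016,-0.032,0,0,0,0,-0.2],[-0.016,-0.032,0,0,0,0,-0.2]]' 60; python3 -m creep '[[-0.016,-0.032,0,0,0,0,-0.2],[-0.016,-0.032,0,0,0,0,-0.2],[-0.016,-0.032,0,0,0,0,-0.2],[-0.016,-0.032,0,0,0,0,-0.2],[-0.016,-0.032,0,0,0,0,-0.2],[-0.016,-0.032,0,0,0,0,-0.2],[-0.016,-0.032,0,0,0,0,-0.2],[-0.016,-0.032,0,0,0,0,-0.2],[0,0,0,0,0,0,-0.2],[0,0,0,0,0,0,-0.2]]'
```

```text
t: 1.1
ee_pos: [0.3601, 0.3452, 0.2309]
orientation: [-3.141, -0.001, 3.141]
force: [1.1, 0.9, -0.6]
gripper_width: 0.0513
grip_force: 0.0
t: 2.1
ee_pos: [0.4875, 0.0901, 0.2308]
orientation: [3.141, -0.001, 3.139]
force: [-0.2, 0.6, 0.1]
gripper_width: 0.051
grip_force: 0.0
```

```bash
python3 -m creep '[[-0.02,-0.032,0,0,0,-0.012,-0.2],[-0.02,-0.031,0,0,0,0,-0.2],[0,0,0.04,0,0,0,-0.2],[0,0,0.04,0,0,0,-0.2],[0,0,0.04,0,0,0,-0.2],[0,0,0.04,0,0,0,-0.2],[0,0,0.02,0,0,0,-0.2],[0,0,0.017,0,0,0,-0.2],[0,0,0,0,0,0,-0.2],[0,0,0,0,0,0,-0.2]]'
python3 - <<'E'
from h import *
a=robot.snapshot("side")[130:265,220:360];cv2.imwrite("pics/s1.png",cv2.resize(a,None,fx=4.2,fy=4.2,interpolation=cv2.INTER_CUBIC))
E
```

```text
t: 3.1
ee_pos: [0.5277, 0.0288, 0.0345]
orientation: [3.141, -0.001, -3.129]
force: [-0.2, -0.0, -0.0]
gripper_width: 0.0511
grip_force: 0.0
```

View pics/s1.png

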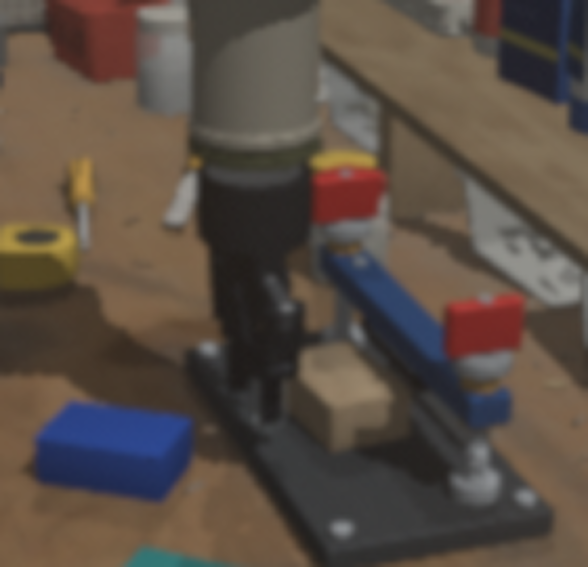

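The fingers are down in front of the offcut, with tips at (265,410) and a small gap to the block at (300,390). I'll push now.

```bash
python3 -m creep '[[-0.005,0,0,0,0,0,-0.2],[-0.005,0,0,0,0,0,-0.2],[-0.005,0,0,0,0,0,-0.2],[-0.005,0,0,0,0,0,-0.2],[-0.005,0,0,0,0,0,-0.2],[-0.005,0,0,0,0,0,-0.2],[-0.005,0,0,0,0,0,-0.2],[-0.005,0,0,0,0,0,-0.2],[-0.004,0,0,0,0,0,-0.2],[-0.003,0,0,0,0,0,-0.2]]';  python3 -m creep '[[-0.002,0,0,0,0,0,-0.2],[-0.002,0,0,0,0,0,-0.2],[-0.002,0,0,0,0,0,-0.2],[0,0,0,0,0,0,-0.2]]'
```

```text
t: 4.15
ee_pos: [0.5754, 0.0283, 0.0341]
orientation: [-3.142, -0.0, -3.13]
force: [-0.6, -0.1, 0.6]
gripper_width: 0.0512
grip_force: 0.5
t: 4.55
ee_pos: [0.5813, 0.0284, 0.0344]
orientation: [3.142, 0.0, -3.13]
force: [-0.2, 0.4, 0.3]
gripper_width: 0.0511
grip_force: 0.0
```

```bash
python3 -m creep '[[-0.002,0,0,0,0,0,-0.2],[-0.001,0,0,0,0,0,-0.2],[0,0,0,0,0,0,-0.2]]';python3 -m creep '[[-0.001,0,0,0,0,0,-0.2],[-0.001,0,0,0,0,0,-0.2],[0,0,0,0,0,0,-0.2]]';python3 -m creep '[[-0.001,0,0,0,0,0,-0.2],[0,0,0,0,0,0,-0.2]]'
```

```text
t: 4.85
ee_pos: [0.5841, 0.0284, 0.0343]
orientation: [-3.142, -0.0, -3.13]
force: [0.2, 0.1, -0.3]
gripper_width: 0.0513
grip_force: 0.2
t: 5.15
ee_pos: [0.5841, 0.0284, 0.0342]
orientation: [-3.142, -0.004, -3.13]
force: [-12.1, -0.7, 8.1]
gripper_width: 0.0513
grip_force: 5.7
t: 5.35
ee_pos: [0.5841, 0.0285, 0.0339]
orientation: [-3.142, -0.006, -3.13]
force: [-15.6, -0.4, 11.9]
gripper_width: 0.0514
grip_force: 8.0
```

```bash
python3 -m creep '[[0.01,0,0,0,0,0,-0.2],[0.025,0,0,0,0,0,-0.2],[0,0,-0.04,0,0,0,0],[0,0,-0.05,0,0,0,0],[0,0,-0.05,0,0,0,0],[-0.025,0.037,-0.02,0,0,0,0],[-0.03,0.037,0,0,0,0,0],[-0.03,0.037,0,0,0,0,0],[0,0,0,0,0,0,0],[0,0,0,0,0,0,0]]'
python3 - <<'E'
from h import *
a=robot.snapshot("side")[150:265,245:360];a=cv2.resize(a,(500,500),interpolation=cv2.INTER_CUBIC)
b=robot.snapshot("top")[150:225,220:325];b=cv2.resize(b,None,fx=5,fy=5,interpolation=cv2.INTER_CUBIC)
cv2.imwrite("pics/s2.png",a);cv2.imwrite("pics/t2.png",b)
print(robot.get_obs()["torque"],robot.get_obs()["joints"])
E
```

```text
t: 6.35
ee_pos: [0.6357, 0.1409, 0.1931]
orientation: [-3.141, -0.001, -3.129]
force: [0.1, -0.4, 0.1]
gripper_width: 0.0429
grip_force: 0.0
[-0.03426165  0.00402058 -0.01217976] [ 1.37424878e-01  2.84080827e-01  1.38092093e+00 -3.29779409e-04
  1.47671571e+00 -1.44437322e+00]
```

View pics/t2.png

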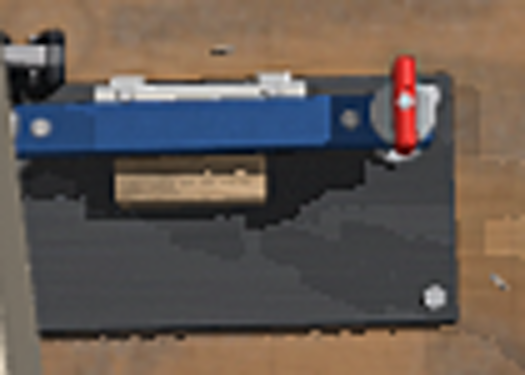

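View pics/s2.png

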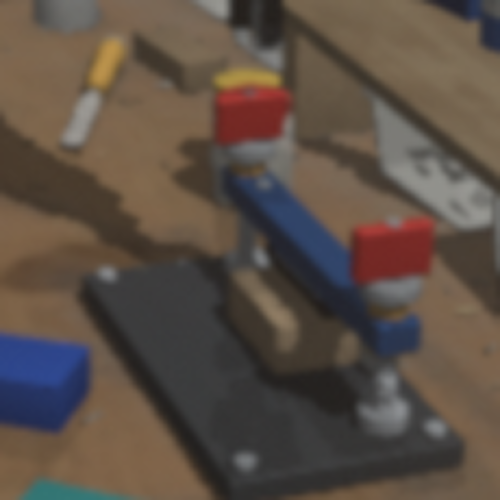

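The top view shows the offcut's front edge from (115,203) to (267,203), pushed in under the beam and nearly parallel to it. I'll check that in numbers.

Run:
```python
from h import *
t=lambda u,v:np.array([(u+.5)/5-.5+220,(v+.5)/5-.5+150])
o=np.array([.6112,.0199]);yaw=.0095;ax=np.array([np.cos(yaw),np.sin(yaw)]);ay=np.array([-ax[1],ax[0]])
inp=lambda p:np.array([(p-o)@ax,(p-o)@ay]).round(4)
print([inp(atz("top",t(*q),.055)) for q in((115,203),(266,203),(266,200))],inp(atz("top",t(404,101),.157)))
a=cv2.imread("pics/t2.png").astype(int)
m=(a[:,:,2]-a[:,:,0]>35); 
print([(c,np.where(m[160:230,c])[0].max()+160) for c in range(122,264,14)])
```

```text
[array([-0.016 ,  0.0514]), array([-0.0182, -0.0393]), array([-0.0164, -0.0394])] [ 0.0238 -0.1192]
[(122, np.int64(201)), (136, np.int64(200)), (150, np.int64(200)), (164, np.int64(200)), (178, np.int64(200)), (192, np.int64(200)), (206, np.int64(200)), (220, np.int64(200)), (234, np.int64(200)), (248, np.int64(200)), (262, np.int64(201))]
```

```bash
python3 -m creep '[[0.0015,-0.001,0.03,0,0,0,0],[0,0,0.03,0,0,0,0],[0,0,0.01,0,0,0,0],[0,0,0,0,0,0,0],[0,0,0,0,0,0,1],[0,0,0,0,0,0,1],[0,0,0,0,0,0,1],[0,0,0,0,0,0,1],[0,0,0,0,0,0,1]]' 80; python3 -c "
from cell import robot
o=robot.get_obs();print(o['torque'],o['joints'][5])"
```

```text
t: 7.35
ee_pos: [0.6356, 0.1408, 0.1272]
orientation: [3.139, 0.004, -3.13]
force: [-0.3, 6.6, 3.6]
gripper_width: 0.0108
grip_force: 78.7
[ 0.81124717  0.17067141 -0.09364977] -1.4452034453564708
```

```bash
cat > q.py <<'E'
from cell import robot
o=robot.get_obs();print('T',o['torque'].round(3),'F',o['force'].round(1),'yaw',round(o['orientation'][2],4),'pos',o['ee_pos'].round(4),'q6',round(o['joints'][5],3))
E
python3 -m creep '[[0,0.001,0,0,0,0,1],[0,0,0,0,0,0.08,1],[0,0,0,0,0,0.1,1],[0,0,0,0,0,0.1,1]]'; python3 q.py;  python3 -m creep '[[0,0,0,0,0,0.1,1],[0,0,0,0,0,0.1,1],[0,0,0,0,0,0.1,1]]'; python3 q.py
```

```text
t: 7.75
ee_pos: [0.6355, 0.1402, 0.1271]
orientation: [3.141, 0.003, 2.869]
force: [-3.6, -0.6, 7.9]
gripper_width: 0.0108
grip_force: 79.4
T [-0.287  0.587  0.242] F [-3.6 -0.6  7.9] yaw 2.8694 pos [0.6355 0.1402 0.1271] q6 -1.16
t: 8.05
ee_pos: [0.6352, 0.1395, 0.1271]
orientation: [3.141, 0.002, 2.569]
force: [-4.4, -2.9, 9.8]
gripper_width: 0.0107
grip_force: 79.7
T [-0.684  1.031  0.327] F [-4.4 -2.9  9.8] yaw 2.5689 pos [0.6352 0.1395 0.1271] q6 -0.86
```

```bash
python3 -m creep '[[0,0,0,0,0,0,0],[0,0,0,0,0,0,0],[0,0,-0.024,0,0,0,0],[0,0,-0.025,0,0,-0.145,0],[0,0,0,0,0,-0.145,0],[0,0,0,0,0,-0.145,0],[0,0,0,0,0,-0.147,0],[0,-0.04,0,0,0,0,0],[0,-0.04,0,0,0,0,0],[0,-0.04,0,0,0,0,0]]' 80;python3 -m creep '[[0,-0.04,0,0,0,0,0],[0,-0.04,0,0,0,0,0],[0,-0.038,0,0,0,0,0],[0,0,0,0,0,0,0],[0,0,0,0,0,0,0]]';python3 q.py
```

```text
t: 9.05
ee_pos: [0.6359, 0.019, 0.1734]
orientation: [-3.141, 0.0, -3.125]
force: [0.7, 0.5, -0.1]
gripper_width: 0.0431
grip_force: 0.0
t: 9.55
ee_pos: [0.6374, -0.0989, 0.1733]
orientation: [3.141, 0.0, -3.129]
force: [0.3, 0.6, 0.0]
gripper_width: 0.0427
grip_force: 0.0
T [-0.026 -0.    -0.034] F [0.3 0.6 0. ] yaw -3.129 pos [ 0.6374 -0.0989  0.1733] q6 -1.817
```

```bash
python3 -m creep '[[0.001,-0.0005,0.02,0,0,0,0],[0,0,0.023,0,0,0,0],[0,0,0,0,0,0,0],[0,0,0,0,0,0,1],[0,0,0,0,0,0,1],[0,0,0,0,0,0,1],[0,0,0,0,0,0,1]]' 80; python3 q.py; python3 -m creep '[[0,0,0,0,0,0.1,1],[0,0,0,0,0,0.1,1],[0,0,0,0,0,0.1,1]]' |grep gripper_w; python3 q.py;  python3 -m creep '[[0,0,0,0,0,0.1,1],[0,0,0,0,0,0.1,1],[0,0,0,0,0,0.1,1]]'|grep gripper_w; python3 q.py
```

```text
t: 10.25
ee_pos: [0.6374, -0.0988, 0.1322]
orientation: [-3.141, 0.003, -3.128]
force: [-1.7, -1.5, 5.1]
gripper_width: 0.0104
grip_force: 79.5
T [-0.131  0.24  -0.063] F [-1.7 -1.5  5.1] yaw -3.1283 pos [ 0.6374 -0.0988  0.1322] q6 -1.817
gripper_width: 0.0105
T [-0.544  0.259  0.309] F [-1.1 -4.2  5.3] yaw 2.8509 pos [ 0.6374 -0.0993  0.1322] q6 -1.513
gripper_width: 0.0105
T [-0.896  0.401  0.267] F [-3.3 -4.8  4.9] yaw 2.5506 pos [ 0.6372 -0.0998  0.1322] q6 -1.213
```

```bash
cat > q.py <<'E'
from cell import robot
o=robot.get_obs();print('Tz',o['torque'][2].round(3),'e6',o['effort'][5].round(3),'F',o['force'].round(1),'yaw',round(o['orientation'][2],4),'pos',o['ee_pos'].round(4),'q6',round(o['joints'][5],3),o['t'].round(2) if hasattr(o['t'],'round') else o['t'])
E
for i in 1; do python3 -m creep '[[0,0,0,0,0,0.1,1],[0,0,0,0,0,0.1,1]]' >/dev/null; python3 q.py; python3 -m creep '[[0,0,0,0,0,0.1,1],[0,0,0,0,0,0.1,1]]' >/dev/null; python3 q.py; python3 -m creep '[[0,0,0,0,0,0.1,1],[0,0,0,0,0,0.1,1]]' >/dev/null; python3 q.py; done
```

```text
Tz 0.284 e6 -1.804 F [-3.4 -6.8  6.1] yaw 2.3504 pos [ 0.637  -0.1001  0.1322] q6 -1.013 11.05
Tz 0.288 e6 -1.803 F [-5.3 -7.7  6.4] yaw 2.1503 pos [ 0.6368 -0.1003  0.1322] q6 -0.813 11.25
Tz 0.278 e6 -1.8 F [-7.4 -8.3  7. ] yaw 1.9502 pos [ 0.6365 -0.1005  0.1322] q6 -0.613 11.45
```

```bash
python3 -m creep '[[0,0,0,0,0,0,0],[0,0,0,0,0,0,0],[0,0,-0.02,0,0,0,0],[0,0,-0.02,0,0,-0.136,0],[0,0,0,0,0,-0.12,0],[0,0,0,0,0,-0.12,0],[0,0,0,0,0,-0.12,0],[0,0,0,0,0,-0.12,0],[0,0,0,0,0,0,0]]' 80 >/dev/null;python3 -m creep '[[0.022,0.0335,0,0,0,0,0],[0.022,0.0335,0,0,0,0,0],[0.022,0.0335,0,0,0,0,0],[0.022,0.0335,0,0,0,0,0],[0.022,0.0335,0,0,0,0,0],[0.022,0.0335,0,0,0,0,0],[0,0,0,0,0,0,0],[0,0,0,0,0,0,0]]'>/dev/null;python3 q.py
```

```text
Tz -0.026 e6 0.185 F [ 0.2 -0.1 -0.5] yaw 2.5712 pos [0.6338 0.1431 0.1703] q6 -0.857 13.15
```

```bash
python3 -m creep '[[-0.0023,-0.0027,0.015,0,0,0.005,0],[0,0,0.025,0,0,0,0],[0,0,0,0,0,0,0],[0,0,0,0,0,0,1],[0,0,0,0,0,0,1],[0,0,0,0,0,0,1],[0,0,0,0,0,0,1]]' 80 | grep gripper_w; python3 q.py; python3 -m creep '[[0,0,0,0,0,0.1,1],[0,0,0,0,0,0.1,1],[0,0,0,0,0,0.1,1]]' >/dev/null; python3 q.py;  python3 -m creep '[[0,0,0,0,0,0.1,1],[0,0,0,0,0,0.1,1],[0,0,0,0,0,0.1,1]]' >/dev/null; python3 q.py;  python3 -m creep '[[0,0,0,0,0,0.1,1],[0,0,0,0,0,0.1,1]]' >/dev/null; python3 q.py
```

```text
gripper_width: 0.0103
Tz -0.035 e6 -0.05 F [ 4.1  2.4 -4.6] yaw 2.5655 pos [0.6358 0.1388 0.1316] q6 -0.859 13.85
Tz 0.265 e6 -1.818 F [-0.7 -1.4 -0. ] yaw 2.2617 pos [0.6351 0.1381 0.1316] q6 -0.555 14.15
Tz 0.237 e6 -1.789 F [-7.  -3.6  3.8] yaw 1.9614 pos [0.6342 0.1376 0.1315] q6 -0.255 14.45
Tz 0.325 e6 -1.776 F [-9.7 -4.1  5.6] yaw 1.7614 pos [0.6335 0.1374 0.1315] q6 -0.055 14.65
```

```bash
python3 -m creep '[[0,0,0,0,0,0.1,1]]' >/dev/null; python3 q.py;  python3 -m creep '[[0,0,0,0,0,0.1,1]]' >/dev/null; python3 q.py;  python3 -m creep '[[0,0,0,0,0,0.1,1]]' >/dev/null; python3 q.py;  python3 -m creep '[[0,0,0,0,0,0.1,1]]' >/dev/null; python3 q.py;python3 -m creep '[[0,0,0,0,0,0,1],[0,0,0,0,0,0,1]]' >/dev/null; python3 q.py
```

```text
Tz 0.303 e6 -1.77 F [-11.8  -4.9   6.6] yaw 1.6614 pos [0.6332 0.1374 0.1315] q6 0.045 14.75
Tz 0.337 e6 -1.765 F [-14.2  -5.3   7.6] yaw 1.5615 pos [0.6329 0.1374 0.1315] q6 0.145 14.85
Tz 0.35 e6 -1.76 F [-15.3  -4.3   9.3] yaw 1.4616 pos [0.6326 0.1374 0.1315] q6 0.245 14.95
Tz 0.36 e6 -1.755 F [-17.   -4.4  10.6] yaw 1.3617 pos [0.6322 0.1375 0.1315] q6 0.345 15.05
Tz -0.225 e6 -0.119 F [-16.7  -4.4  10.2] yaw 1.3649 pos [0.6321 0.1375 0.1315] q6 0.341 15.25
```

```bash
python3 -m creep '[[0,0,0,0,0,0,0],[0,0,0,0,0,0,0],[0,0,-0.02,0,0,0,0],[0,0,-0.02,0,0,-0.118,0],[0,0,0,0,0,-0.118,0],[0,0,0,0,0,-0.118,0],[0,0,0,0,0,-0.118,0],[0,0,0,0,0,-0.116,0],[0,0,0,0,0,0,0]]' 80 >/dev/null;python3 -m creep '[[-0.037,-0.014,0,0,0,0,0],[-0.037,-0.014,0,0,0,0,0],[-0.037,-0.014,0,0,0,0,0],[-0.037,-0.014,0,0,0,0,0],[-0.037,-0.014,0,0,0,0,0],[-0.037,-0.014,0,0,0,0,0],[0,0,0,0,0,0,0],[0,0,0,0,0,0,0]]'>/dev/null;python3 q.py
```

```text
Tz 0.015 e6 -0.122 F [ 0.6  0.4 -0.1] yaw 1.9489 pos [ 0.6398 -0.0999  0.1707] q6 -0.612 16.95
```

```bash
python3 -m creep '[[0.0008,-0.0037,0.015,0,0,-0.002,0],[0,0,0.025,0,0,0,0],[0,0,0,0,0,0,0],[0,0,0,0,0,0,1],[0,0,0,0,0,0,1],[0,0,0,0,0,0,1],[0,0,0,0,0,0,1]]' 80 | grep gripper_w; python3 q.py; python3 -m creep '[[0,0,0,0,0,0.1,1],[0,0,0,0,0,0.1,1]]' >/dev/null; python3 q.py;  python3 -m creep '[[0,0,0,0,0,0.1,1]]' >/dev/null; python3 q.py;  python3 -m creep '[[0,0,0,0,0,0.1,1]]' >/dev/null; python3 q.py; python3 -m creep '[[0,0,0,0,0,0.1,1]]' >/dev/null; python3 q.py; python3 -m creep '[[0,0,0,0,0,0.1,1]]' >/dev/null; python3 q.py
```

```text
gripper_width: 0.0104
Tz -0.242 e6 -0.22 F [-5.3  1.6  2.7] yaw 1.9558 pos [ 0.6358 -0.0991  0.1317] q6 -0.619 17.65
Tz 0.246 e6 -1.982 F [-5.   2.6  2.2] yaw 1.7525 pos [ 0.6358 -0.0992  0.1316] q6 -0.416 17.85
Tz 0.312 e6 -1.826 F [-5.6  1.3  3.5] yaw 1.6522 pos [ 0.6358 -0.0992  0.1316] q6 -0.316 17.95
Tz 0.307 e6 -1.817 F [-6.1  1.4  3.9] yaw 1.5522 pos [ 0.6358 -0.0992  0.1316] q6 -0.216 18.05
Tz 0.278 e6 -1.815 F [-5.6  1.4  3.4] yaw 1.4522 pos [ 0.6357 -0.0992  0.1316] q6 -0.116 18.15
Tz 0.351 e6 -1.807 F [-5.9  1.7  3.6] yaw 1.3522 pos [ 0.6357 -0.0992  0.1316] q6 -0.016 18.25
```

```bash
q(){ python3 q.py | cut -c1-75; }
python3 -m creep '[[0,0,0,0,0,0.06,1]]' >/dev/null; q;  python3 -m creep '[[0,0,0,0,0,0.06,1]]' >/dev/null; q;  python3 -m creep '[[0,0,0,0,0,0.06,1]]' >/dev/null; q;  python3 -m creep '[[0,0,0,0,0,0.06,1]]' >/dev/null; q; python3 -m creep '[[0,0,0,0,0,0.06,1]]' >/dev/null; q;  python3 -m creep '[[0,0,0,0,0,0.06,1]]' >/dev/null; q; python3 -m creep '[[0,0,0,0,0,0.06,1]]' >/dev/null; q; python3 -m creep '[[0,0,0,0,0,0.06,1]]' >/dev/null; q
```

```text
Tz 0.297 e6 -0.295 F [-6.3  1.2  4.1] yaw 1.2924 pos [ 0.6357 -0.0992  0.13
Tz 0.292 e6 -0.89 F [-5.7  1.3  3.7] yaw 1.2338 pos [ 0.6357 -0.0992  0.131
Tz 0.333 e6 -0.947 F [-6.1  0.7  3.9] yaw 1.1739 pos [ 0.6357 -0.0992  0.13
Tz 0.306 e6 -0.944 F [-7.   1.4  3.1] yaw 1.1139 pos [ 0.6357 -0.0992  0.13
Tz 0.331 e6 -0.937 F [-5.8  1.9  4.9] yaw 1.0539 pos [ 0.6356 -0.0993  0.13
Tz 0.314 e6 -0.93 F [-6.8  1.1  4.1] yaw 0.9939 pos [ 0.6356 -0.0992  0.131
Tz 0.362 e6 -0.924 F [-6.2  1.2  3.4] yaw 0.934 pos [ 0.6356 -0.0992  0.131
Tz 0.362 e6 -0.918 F [-7.3  1.5  4.3] yaw 0.874 pos [ 0.6356 -0.0993  0.131
```

```bash
python3 -m creep '[[0,0,0,0,0,0,0],[0,0,0,0,0,0,0],[0,0,-0.02,0,0,0,0],[0,0,-0.02,0,0,-0.1,0],[0,0,0,0,0,-0.1,0],[0,0,0,0,0,-0.1,0],[0,0,0,0,0,-0.1,0],[0,0,0,0,0,-0.089,0],[0,0,0,0,0,0,0]]' 80 >/dev/null;python3 -m creep '[[0.039,-0.0087,0,0,0,0,0],[0.039,-0.0087,0,0,0,0,0],[0.039,-0.0087,0,0,0,0,0],[0.039,-0.0087,0,0,0,0,0],[0.039,-0.0087,0,0,0,0,0],[0.039,-0.0087,0,0,0,0,0],[0,0,0,0,0,0,0],[0,0,0,0,0,0,0]]'>/dev/null;python3 q.py
python3 - <<'E'
from h import *
a=robot.snapshot("side")[150:265,245:360];a=cv2.resize(a,(560,560),interpolation=cv2.INTER_CUBIC)
cv2.imwrite("pics/s3.png",a)
E
```

```text
Tz 0.05 e6 0.178 F [ 0.2 -0.2  0.2] yaw 1.3655 pos [0.6326 0.1411 0.1705] q6 0.346 20.75
```

View pics/s3.png

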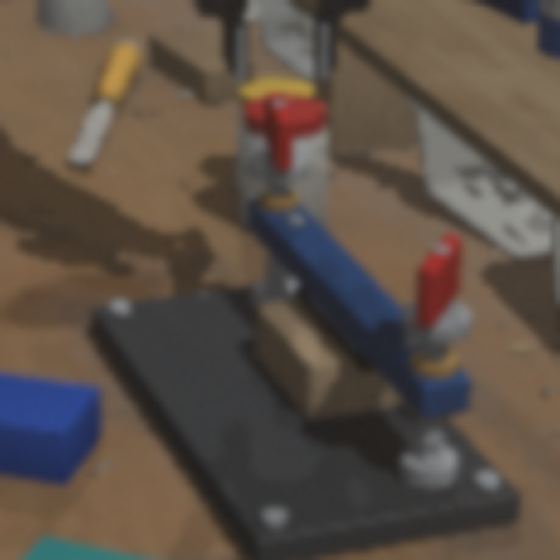

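The beam has come down close to the offcut and both knobs have turned: the left bar is end-on at (283,140) and the right is at (438,280). I'll continue on the left knob.

```bash
q(){ python3 q.py | cut -c1-85; }
python3 -m creep '[[-0.0009,0.001,0.015,0,0,0.002,0],[0,0,0.025,0,0,0,0],[0,0,0,0,0,0,0],[0,0,0,0,0,0,1],[0,0,0,0,0,0,1],[0,0,0,0,0,0,1],[0,0,0,0,0,0,1]]' 80 | grep gripper_w; q
python3 -m creep '[[0,0,0,0,0,0.06,1],[0,0,0,0,0,0.06,1],[0,0,0,0,0,0.06,1]]' >/dev/null; q;  python3 -m creep '[[0,0,0,0,0,0.06,1]]' >/dev/null; q;  python3 -m creep '[[0,0,0,0,0,0.06,1]]' >/dev/null; q;  python3 -m creep '[[0,0,0,0,0,0.06,1]]' >/dev/null; q; python3 -m creep '[[0,0,0,0,0,0.06,1]]' >/dev/null; q;  python3 -m creep '[[0,0,0,0,0,0.06,1]]' >/dev/null; q
```

```text
gripper_width: 0.0105
Tz -0.084 e6 -0.077 F [-9.2 -1.5  3. ] yaw 1.3625 pos [0.6326 0.1388 0.1315] q6 0.345
Tz 0.348 e6 -0.903 F [-11.   -1.9   4.5] yaw 1.1807 pos [0.6323 0.1389 0.1315] q6 0.5
Tz 0.375 e6 -0.891 F [-10.8  -0.4   4.8] yaw 1.1207 pos [0.6321 0.1389 0.1315] q6 0.5
Tz 0.394 e6 -0.884 F [-10.8  -1.3   5. ] yaw 1.0607 pos [0.632  0.139  0.1315] q6 0.6
Tz 0.384 e6 -0.875 F [-12.8  -0.6   5.7] yaw 1.0008 pos [0.6319 0.139  0.1315] q6 0.7
Tz 0.396 e6 -0.869 F [-12.   -0.3   6.2] yaw 0.9409 pos [0.6318 0.1391 0.1314] q6 0.7
Tz 0.437 e6 -0.862 F [-13.4  -0.5   6.6] yaw 0.881 pos [0.6317 0.1392 0.1315] q6 0.82
```

```bash
q(){ python3 q.py | cut -c1-85; }
python3 -m creep '[[0,0,0,0,0,0.06,1],[0,0,0,0,0,0.06,1]]' >/dev/null; q;  python3 -m creep '[[0,0,0,0,0,0.06,1]]' >/dev/null; q;  python3 -m creep '[[0,0,0,0,0,0.06,1]]' >/dev/null; q;  python3 -m creep '[[0,0,0,0,0,0.06,1]]' >/dev/null; q; python3 -m creep '[[0,0,0,0,0,0.06,1]]' >/dev/null; q;  python3 -m creep '[[0,0,0,0,0,0.03,1],[0,0,0,0,0,0,1]]' >/dev/null; q
```

```text
Tz 0.409 e6 -0.849 F [-14.   -0.3   7.2] yaw 0.7611 pos [0.6315 0.1394 0.1315] q6 0.9
Tz 0.444 e6 -0.842 F [-14.3   0.6   6.8] yaw 0.7011 pos [0.6314 0.1394 0.1315] q6 1.0
Tz 0.4 e6 -0.836 F [-15.8   1.1   7.1] yaw 0.6412 pos [0.6314 0.1395 0.1315] q6 1.067
Tz 0.396 e6 -0.83 F [-14.9   1.2   7.9] yaw 0.5813 pos [0.6313 0.1396 0.1315] q6 1.12
Tz 0.454 e6 -0.824 F [-15.9   1.5   8.4] yaw 0.5213 pos [0.6312 0.1397 0.1315] q6 1.1
Tz 0.212 e6 0.733 F [-15.6   1.1   7.9] yaw 0.4926 pos [0.6312 0.1398 0.1315] q6 1.21
```

```bash
python3 -m creep '[[0,0,0,0,0,0,0],[0,0,0,0,0,0,0],[0,0,-0.02,0,0,0,0],[0,0,-0.02,0,0,-0.1,0],[0,0,0,0,0,-0.1,0],[0,0,0,0,0,-0.1,0],[0,0,0,0,0,-0.08,0],[0,0,0,0,0,0,0]]' 80 >/dev/null;python3 -m creep '[[-0.0304,0.0259,0,0,0,0,0],[-0.0304,0.0259,0,0,0,0,0],[-0.0304,0.0259,0,0,0,0,0],[-0.0304,0.0259,0,0,0,0,0],[-0.0304,0.0259,0,0,0,0,0],[-0.0304,0.0259,0,0,0,0,0],[0,0,0,0,0,0,0],[0,0,0,0,0,0,0]]'>/dev/null;python3 q.py
```

```text
Tz -0.049 e6 -0.134 F [-0.   0.1  1.4] yaw 0.8685 pos [ 0.6354 -0.1016  0.1707] q6 0.464 24.7
```

```bash
q(){ python3 q.py | cut -c1-85; }
python3 -m creep '[[0.002,-0.001,0.015,0,0,-0.004,0],[0,0,0.025,0,0,0,0],[0,0,0,0,0,0,0],[0,0,0,0,0,0,1],[0,0,0,0,0,0,1],[0,0,0,0,0,0,1],[0,0,0,0,0,0,1]]' 80 | grep gripper_w; q
python3 -m creep '[[0,0,0,0,0,0.06,1],[0,0,0,0,0,0.06,1],[0,0,0,0,0,0.06,1]]' >/dev/null; q;  python3 -m creep '[[0,0,0,0,0,0.06,1]]' >/dev/null; q;  python3 -m creep '[[0,0,0,0,0,0.06,1]]' >/dev/null; q;  python3 -m creep '[[0,0,0,0,0,0.06,1]]' >/dev/null; q; python3 -m creep '[[0,0,0,0,0,0.03,1]]' >/dev/null; python3 -m creep '[[0,0,0,0,0,0,1],[0,0,0,0,0,0,1]]' >/dev/null;q
```

```text
gripper_width: 0.0104
Tz -0.067 e6 -0.123 F [0.2 2.9 1.7] yaw 0.877 pos [ 0.6365 -0.0979  0.1316] q6 0.461 
Tz 0.406 e6 -0.85 F [1.2 1.7 1. ] yaw 0.6951 pos [ 0.6367 -0.098   0.1316] q6 0.643 2
Tz 0.451 e6 -0.838 F [1.8 1.6 2.1] yaw 0.635 pos [ 0.6367 -0.0981  0.1316] q6 0.703 2
Tz 0.452 e6 -0.831 F [2.8 2.3 0.5] yaw 0.575 pos [ 0.6368 -0.0982  0.1316] q6 0.763 2
Tz 0.444 e6 -0.824 F [3.4 0.9 0.9] yaw 0.515 pos [ 0.6368 -0.0982  0.1316] q6 0.823 2
Tz 0.055 e6 0.177 F [4.1 2.9 4.3] yaw 0.4879 pos [ 0.6369 -0.0983  0.1316] q6 0.85 26
```

```bash
python3 -m creep '[[0,0,0,0,0,0,0],[0,0,0,0,0,0,0],[0,0,-0.02,0,0,0,0],[0,0,-0.04,0,0,0,0],[0,0,-0.05,0,0,0,0],[-0.04,0.03,0,0,0,0,0],[0,0,0,0,0,0,0],[0,0,0,0,0,0,0]]' 80
python3 - <<'E'
from h import *
a=robot.snapshot("side")[150:265,245:360];a=cv2.resize(a,(560,560),interpolation=cv2.INTER_CUBIC)
cv2.imwrite("pics/s4.png",a)
E
```

```text
t: 27.1
ee_pos: [0.6136, -0.1446, 0.2401]
orientation: [-3.141, 0.001, 0.485]
force: [-0.3, 0.4, 0.3]
gripper_width: 0.0427
grip_force: 0.0
```

View pics/s4.png

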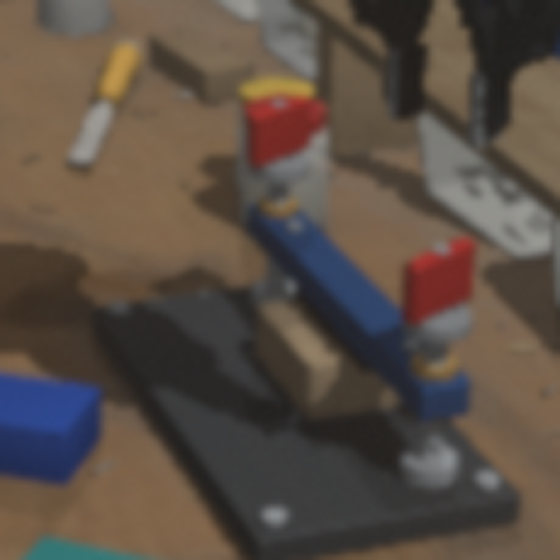

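Both bars, at (285,130) and (438,280), now stand at the same angle. The beam looks level on the offcut, and the gripper is clear.

```bash
python3 -c "
from cell import robot
print(robot.finish_job())"
```

```text
the job is handed in; nothing more can be done
None
```

I handed the job in at about 27 s of the 72 s: the offcut is against the fence, both knobs stand at about 2.66 rad with the beam level, and the gripper is clear. From the knob torque I estimate about 60 N of clamping (52–68 N); the hand-in returned no verdict.

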